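# Level the bottle riser on the street stand

## Robot

A 6-joint arm with a two-finger parallel gripper is mounted at the origin on the work surface. World frame = base frame: x ahead of the robot, y to its left, z up, the work surface at z = 0. Lengths are in mm, angles in degrees, forces in N, time in s.
With the tool pointing down it reaches from about 300 to 850 mm from the base axis. Payload 4.2 kg.
Tool frame: the origin (TCP) lies at the centre of the arm's flange, where the gripper is bolted on; the fingertips stand 191 mm ahead of it and the grasp point (between the pads) lies 172 mm ahead of it; z points along the fingers, y is the direction in which the jaws open and shut (so a half turn about z gives the same grasp; the last joint's range is limited). The gripper opens to 91 mm and grips with 3 to 60 N. Pads are 32 mm wide; open, the fingers measure 118 mm over their backs; the gripper's body (76 mm by 178 mm) begins 60 mm behind the grasp point.
Start: joints at [70.76, 18.312, 89.639, -0, 72.044, -1.146], TCP at [178.578, 546.564, 404.776] pointing down, gripper open.
Joint ranges: [-177.97, 177.97], [-48.28, 115.42], [12.27, 149.76], [-77.06, 257.06], [2.81, 150.46], [-146.56, 146.56]. Speed limits (degrees/s): [147.25, 147.25, 180, 180, 180, 180].

## Interface

Orientations are given as [roll, pitch, yaw] about the fixed x, y, z axes, in that order (R = Rz(yaw) Ry(pitch) Rx(roll)).
In Python, from workcell import status, vision, ticket gives the robot as it stands.
- The arm moves only by the shell command python3 -m jog 'ROWS' [FORCE]. ROWS is JSON, a list of rows, each a list of 7 numbers: the finger opening in m, from 0 to 0.0912, then the shift along the tool's x, y, z in m, then the turn, a rotation vector about the tool's x, y, z in rad. A call has 1 to 12 rows; each row shifts and turns the commanded pose from where the row before left it, along the tool's axes as they then stand; what a row does not reach is not made up. A row lasts 1/8 s, in which the tool goes at most 62.5 mm and 10.7 degrees, less where a joint would pass 70% of its speed; a pose out of reach is approached as far as the arm can. A call with a gripper value outside its range is refused whole. The fingers move at their own pace and stop on an object; FORCE is the grip in N (left out, the last holds). Time passes only in rows, so rows that do not move let the fingers close. It gives the time, the measured TCP pose, the force and the opening at its end, in the units of the state.
- status.state(): the state, without advancing time (a new reading comes with each control period).
- vision.grab_frame(name): name is "scene" or "top" or "wrist"; returns a dict with "color" (420x560x3 uint8, blue, green, red), "depth" (420x560 float32, mm along the optical axis (not along the pixel's ray), 0 where there is no reading), "fov_y" (degrees; the focal length in pixels is half the picture's height over the tangent of half this angle, whatever the lens; pixels are square), "cx", "cy" (the principal point, pixels), "pose" (4x4, takes a point from camera to world coordinates). Camera axes: x right, y down, z forward; pixel columns grow to the right and rows downward; lengths in mm; the calibration is good to about 2 mm. A picture is of the moment at which its call begins.
- ticket.job_done(): hands the job in, once; it reports no verdict.
Trained networks look in the newest picture that a camera, given by its name, has taken for a name from the list of things; names that differ only in an ending like _2 or _b are one class to them, and where a whole thing is asked for, a point or a joint stands for the part that bears it (a point fixed in the world has none). Each returns a list of dicts, best first, with "p" (0 to 1); they miss things now and then, are a little off and sometimes report something else, mostly with a low value. They report only what shows in the picture. A call takes as long as a camera call. They do not tell look-alikes from the thing itself.
- vision.find_in(camera, label): "location" ([x, y, z] in mm, in world coordinates, good to about 4 mm: the middle of the surface that is visible of it).
- vision.silhouettes(camera, label): "pixels" (420x560 bool, what is visible of it).
The state is a dict: "time_s": time; "qpos": joint angles; "qvel": joint speeds; "effort": joint torques, N m; "ee_pos": TCP position; "ee_rot": TCP orientation; "force": force on the tool from outside, world axes, zero at the start; "torque": the same for the moment, N m; "gripper_width": finger opening in mm.
Only numpy, scipy, OpenCV 4.12 (cv2) and the standard library are available. Lean on these libraries where they do the work, as an engineer would, in place of code of your own. Each camera call takes 0.05 s, during which the arm holds its last target.

## Task

The bottle riser stands crooked: lay the spirit level from the table on the riser's shelf, along its long side, and press it down flat. Let go, and turn the wing knob of the riser's levelling foot until the bubble rests midway between its lines. Then press the level down onto the shelf again with about 10 N and finish while still pressing, touching nothing but the level, the bubble centred; leave the jar, the tin, the water bottle, the cup, the tape and the pen where they are.

Things in the scene. Friction and masses are not known exactly. Their poses are not given: they have to be found in the camera images.
- level_center (a point): centre of the aluminium box-section spirit level, 220 long (its x axis) x 28 wide x 40 high, about 0.3 kg; it stands upright on its 28 wide base, this point 20 above the base. The bubble vial lies along x in a window (60 x 18) in the middle of its top; a small upright vial in its sides marks the +x end
- bubble (a joint): where the bubble is in the vial, m: 0 = midway between its two lines, + = towards the level's +x end; it goes to the higher end, 1.5 mm for each 0.001 rad of slope, at most 20 mm either way, and needs about 1 s to settle. It rests between the lines (centred) within 2 mm of 0. A 10 N press on the middle of the level does not shift it noticeably, a press near one end by up to 1 mm
- deck_mid (a point): middle of the top face of the riser's shelf: a flat blue sheet 200 (x) x 320 (y), about 90 above the table, its x axis pointing away from the robot. The half nearer the robot (negative x) is clear; the far half carries a jar and a tin, and a thin wire gallery 32 high runs along the far edge and the +y end. The riser does not slide; it tips about its two rubber feet at y = +140, the third foot being the levelling foot at x = 0, y = -190
- knob_grip (a point): the grip of the levelling foot's wing knob, on its upright turning axis, 47 above the shelf plane and 30 beyond the -y end of the shelf; the metal wing is 52 long (this point's x axis) x 14 thick x 26 high, this point at mid-height; below it a 26 wide hub and an open stem down to the bracket
- foot_knob (a joint): angle of the wing knob, rad, growing clockwise seen from above; clockwise raises that end of the shelf: 6 mm a turn, 330 mm from the pivot feet, i.e. 0.0029 rad of slope and 4.3 mm of bubble for each rad. It turns freely both ways (0.06 N m) and stays where it is left; the angle at which the shelf is level differs from day to day, up to about 3.5 rad from the start
- level: the same level as a body; its origin is the centre of its underside
- deck: the riser's tipping part: shelf, gallery, legs and wing knob; its origin is on the table at the line of the two rubber feet, axes as deck_mid
- jar: amber glass jar with a metal lid, 60 wide, 85 high, standing on the far half of the shelf; origin: centre of its underside; leave it alone
- tin: low round tin, 58 wide, 48 high, on the far half of the shelf; origin: centre of its underside; leave it alone
- water: clear water bottle, 62 wide, 170 high, on the table to the right, nearer the robot than the riser; origin: centre of its underside; leave it alone
- tape_roll: roll of packing tape lying flat, 96 wide, 48 high; origin: centre of its underside; leave it alone
- cup: plastic cup, 72 wide, 85 high; origin: centre of its underside; leave it alone
- pen: pen lying down, 140 long, 11 thick; origin: centre of its underside; leave it alone
Not all that is in view belongs to the job. Of the things that look like the level, the middle-sized one is meant.

How it is judged:
By the outcome, as a careful person would: the job done as asked, in the order asked, and still so for the second after the job is handed in, while the arm keeps its last pose, push and grip.
It also fails if it takes over 72 s, if anything falls off the work surface, if the arm or the gripper's body presses on something with over 40 N, if the wrist force passes 120 N, or if a joint passes its speed limit or range.

## Working session

There is one attempt and no reset: what is moved stays moved. The work goes in short steps, Python scripts to look and compute and a shell command to move; the robot and the scene stay as the last step left them, time stands still between calls to the robot, and variables do not carry over. Pictures are saved under pics/ and viewed, and the job is handed in when it is done.

```bash
mkdir -p pics; ls
python3 - <<'E'
from workcell import status, vision
import cv2
print(status.state())
for n in ["scene","top","wrist"]:
    f=vision.grab_frame(n); cv2.imwrite(f"pics/{n}0.png",f["color"]); print(n,f["fov_y"],f["cx"],f["cy"],f["pose"].round(3).tolist())
for n in ["scene","top"]:
  for l in ["level","level_center","deck_mid","knob_grip","jar","tin","water","tape_roll","cup","pen","bubble"]:
    print(n,l,[( [round(v) for v in d["location"]],round(d["p"],2)) for d in vision.find_in(n,l)])
E
```

```text
pics
{'time_s': 0.0, 'qpos': array([ 7.07594716e+01,  1.83533126e+01,  8.97058749e+01, -3.92540545e-04,
        7.20430419e+01, -1.14436127e+00]), 'qvel': array([-0.03426551,  0.01786181,  0.04066991,  0.07334424,  0.00121996,
       -0.03541927]), 'effort': array([ 1.21101497e-03, -4.12466955e+01, -2.31978214e+01,  7.27956416e-02,
        4.56902571e-02, -1.53165079e-04]), 'ee_pos': array([178.53673002, 546.41717591, 403.9068125 ]), 'ee_rot': array([-1.79897783e+02, -1.66855074e-03,  1.61903953e+02]), 'force': array([ 0.22239058,  0.59523653, -0.66295577]), 'torque': array([ 0.01058259, -0.0004731 , -0.0139722 ]), 'gripper_width': 91.39420951185257}
scene 47.59727198023256 287.47268151728707 202.89858403868968 [[-0.692, 0.582, -0.428, 1138.681], [0.722, 0.566, -0.398, 651.217], [0.011, -0.584, -0.812, 1318.667], [0.0, 0.0, 0.0, 1.0]]
top 45.355639333124586 274.58722735833555 213.88755029174519 [[0.028, -0.985, 0.168, 267.549], [-1.0, -0.03, -0.008, 30.005], [0.013, -0.167, -0.986, 1357.187], [0.0, 0.0, 0.0, 1.0]]
wrist 59.19334719513368 276.657006965148 209.2341482279391 [[0.31, 0.9
[... 498 characters left out ...]
89, -230, 36], 0.67)]
scene cup [([369, 111, 55], 0.84)]
scene pen [([383, -48, 11], 0.48)]
scene bubble [([391, -228, 35], 0.38)]
top level [([512, 271, 45], 0.77), ([314, 460, 56], 0.7), ([581, 415, 30], 0.61)]
top level_center [([511, 263, 43], 0.84), ([315, 461, 54], 0.59), ([587, 413, 33], 0.56)]
top deck_mid [([571, -70, 90], 0.83), ([616, 35, 178], 0.53)]
top knob_grip [([583, -251, 147], 0.5), ([570, -72, 91], 0.31)]
top jar [([614, 32, 178], 0.78)]
top tin [([620, -85, 137], 0.73)]
top water [([471, -395, 113], 0.89)]
top tape_roll [([386, -231, 49], 0.7), ([583, -248, 146], 0.52), ([386, -46, 12], 0.36)]
top cup [([380, 124, 9], 0.79)]
top pen [([388, -45, 10], 0.48)]
top bubble []
```

View pics/scene0.png

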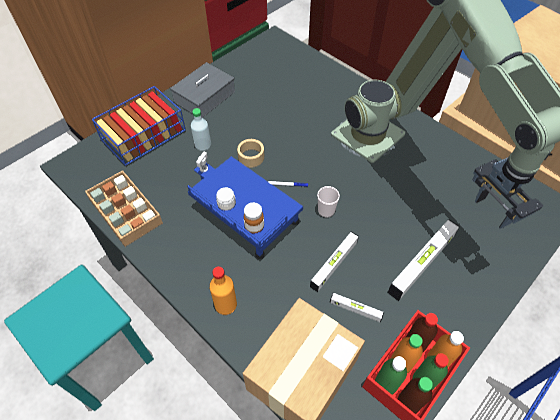

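View pics/top0.png

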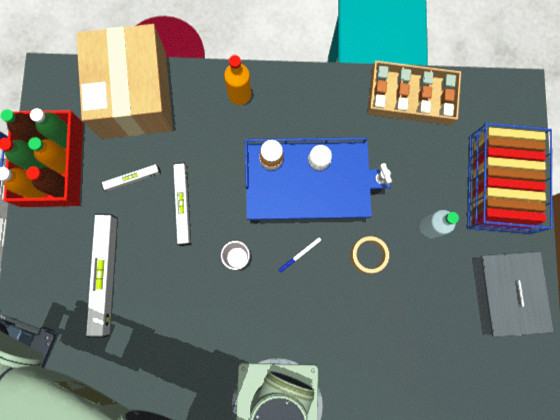

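View pics/wrist0.png

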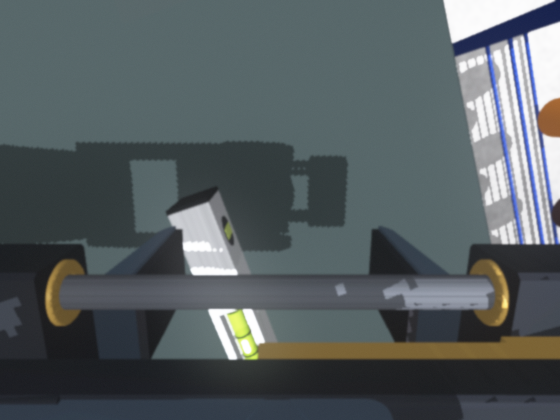

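The scene shows three levels. In the top view the large one is at (101,275), the small one at (130,177), and the middle-sized one at (181,203), near world (515,268). The middle one is meant. I'll enlarge it to confirm and measure it.

```bash
cat > h.py <<'E'
import numpy as np, cv2
from workcell import status, vision
from scipy.spatial.transform import Rotation as R
def cloud(f,mask=None):
    h,w=f["depth"].shape; fl=h/2/np.tan(np.radians(f["fov_y"]/2))
    v,u=np.mgrid[:h,:w]; d=f["depth"]
    P=np.stack([(u-f["cx"])/fl*d,(v-f["cy"])/fl*d,d],-1)
    W=P@f["pose"][:3,:3].T+f["pose"][:3,3]
    W[d<=0]=np.nan
    return W
def rect(p):
    (c,s,a)=cv2.minAreaRect(p[:,:2].astype(np.float32)); return np.round(c,1),np.round(s,1),round(a,2)
def proj(f,p):
    h=f["depth"].shape[0]; fl=h/2/np.tan(np.radians(f["fov_y"]/2))
    T=np.linalg.inv(f["pose"]); q=T[:3,:3]@np.array(p)+T[:3,3]
    return fl*q[0]/q[2]+f["cx"],fl*q[1]/q[2]+f["cy"]
def tcp():
    s=status.state(); return s
E
python3 - <<'E'
from h import *
for n in ["top","scene"]:
    f=vision.grab_frame(n); W=cloud(f)
    for d in vision.silhouettes(n,"level"):
        m=d["pixels"]; p=W[m]; p=p[~np.isnan(p[:,0])]; zt=np.percentile(p[:,2],90)
        q=p[(p[:,2]>zt-6)]
        print(n,round(d["p"],2),"ztop",zt.round(1),len(q),rect(q))
    for d in vision.silhouettes(n,"deck")[:2]:
        p=W[d["pixels"]]; p=p[~np.isnan(p[:,0])]
        print(n,"deck",d["p"],len(p)); q=p[(p[:,2]>82)&(p[:,2]<105)]
        print(rect(q))
        A=np.c_[q[:,:2]-[575,-65],np.ones(len(q))]; 
        k=np.ones(len(q),bool)
        for i in range(8):
            c=np.linalg.lstsq(A[k],q[k,2],rcond=None)[0]; k=abs(A@c-q[:,2])<3
        print("plane",c.round(4)); print(rect(q[k]))
        q=p[(p[:,2]>115)]; q=q[q[:,1]<-215]; print("knob",len(q),q.mean(0).round(1) if len(q) else None, rect(q) if len(q)>3 else None)
    for l in ["jar","tin","knob_grip"]:
        for d in vision.silhouettes(n,l)[:2]:
            p=W[d["pixels"]]; p=p[~np.isnan(p[:,0])]; q=p[p[:,2]>np.percentile(p[:,2],95)-6]; print(l,round(d["p"],2),np.percentile(p[:,2],95).round(1),rect(q))
    c=f["color"]
    if n=="top":
        cv2.imwrite("pics/crop_top.png",np.hstack([cv2.resize(c[155:255,140:220],None,fx=5,fy=5),cv2.resize(c[150:250,340:400],None,fx=5,fy=5)]))
    else: cv2.imwrite("pics/crop_scene.png",np.hstack([cv2.resize(c[220:330,300:390],None,fx=4,fy=4),cv2.resize(c[140:250,180:280],None,fx=4,fy=4)]))
E
```

```text
top 0.97 ztop 60.3 1607 (array([321. , 465.9]), array([313.4,  43. ]), 0.89)
top 0.94 ztop 31.5 365 (array([584.4, 413.9]), array([ 22.3, 155.9]), 21.44)
top 0.78 ztop 43.9 660 (array([514.9, 270.8]), array([219.1,  28.9]), 6.34)
top deck 0.66 9111
(array([579.1, -88.8]), array([202.1, 372.2]), 2.9)
plane [-7.00000e-04  7.60000e-03  8.97537e+01]
(array([579.1, -88.8]), array([201.1, 372.2]), 2.88)
knob 174 [ 584.6 -250.3  143.1] (array([ 585.8, -252. ]), array([49.2, 23.7]), 5.36)
jar 0.62 178.6 (array([626.4,  33.7]), array([51.8, 48.9]), 1.09)
knob_grip 0.73 150.4 (array([ 585.8, -251.7]), array([50.6, 14.1]), 19.09)
knob_grip 0.47 119.0 (array([617.7, -81.5]), array([126. , 361.3]), 2.22)
scene 0.98 ztop 32.7 285 (array([584.4, 414.5]), array([ 22.2, 152.3]), 21.23)
scene 0.73 ztop 62.5 902 (array([318.4, 466.9]), array([318.1,  40.7]), 0.83)
scene 0.61 ztop 44.8 481 (array([514.9, 271.3]), array([219.5,  29.8]), 6.27)
scene deck 0.63 4866
(array([575.8, -87.5]), array([204.2, 375.8]), 2.85)
plane [-1.30000e-03  7.90000e-03  9.10229e+01]
(array([575.4, -88.1]), array([203.4, 374.5]), 2.61)
knob 98 [ 587.6 -246.2  141.4] (array([ 583.7, -247.4]), array([52.1, 18.8]), 25.21)
jar 0.57 179.7 (array([625.5,  34.2]), array([54.1, 50.9]), 2.49)
tin 0.52 46.0 (array([513.3, 271.7]), array([222.6,  28.9]), 6.46)
knob_grip 0.66 142.2 (array([627.6, -88.4]), array([50.1, 51.7]), 78.23)
knob_grip 0.44 179.8 (array([625.5,  34.2]), array([54.1, 50.9]), 2.49)
```

View pics/crop_top.png

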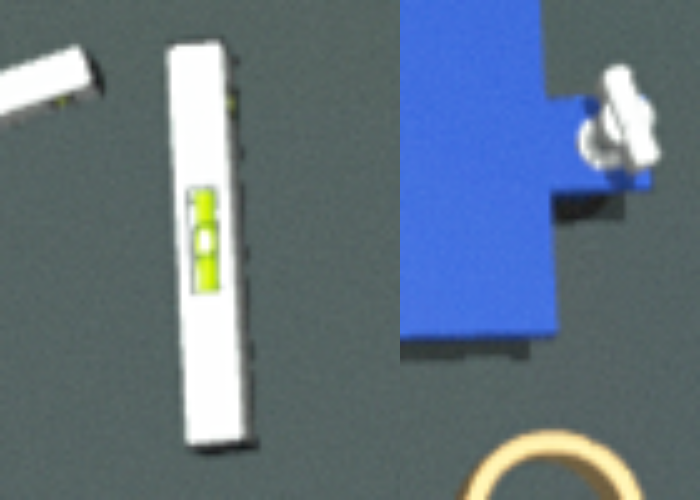

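View pics/crop_scene.png

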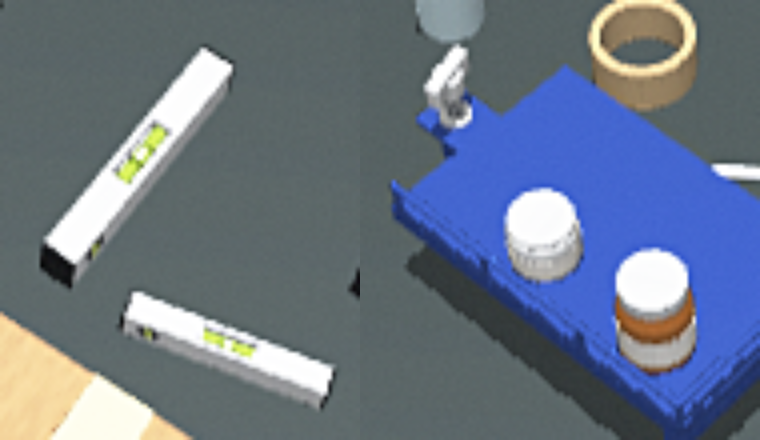

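The enlarged crop confirms the pick: the level measures 219 x 29 with its top at 44. Its upright vial is at the far end, so its +x points at about 6.3° yaw. The far end of the shelf row shows a tilt of about 0.0077, with the -y end low. Next I'll move over the level.

```bash
cat >> h.py <<'E'
def plan(x,y,z,yaw,pose=None):
    s=status.state(); p=s["ee_pos"]; r=R.from_euler("xyz",s["ee_rot"],degrees=True)
    t=R.from_euler("xyz",[180,0,yaw],degrees=True)
    sh=r.inv().apply(np.array([x,y,z])-p)/1000
    print("shift first(tool,m)",sh.round(4),"rotvec",(r.inv()*t).as_rotvec().round(4),"dist",np.linalg.norm(sh).round(3))
def st():
    s=status.state(); print(round(s["time_s"],2),s["ee_pos"].round(1),s["ee_rot"].round(2),"F",s["force"].round(1),"w",round(s["gripper_width"],1))
E
python3 -c "
from h import *
plan(515,271,320,186.3)"
```

```text
shift first(tool,m) [-0.4054 -0.1574  0.0848] rotvec [ 1.000e-04 -0.000e+00 -4.258e-01] dist 0.443
```

```bash
python3 -m jog '[[0.07,-0.0507,-0.0197,0.0106,0,0,0],[0.07,-0.0507,-0.0197,0.0106,0,0,0],[0.07,-0.0507,-0.0197,0.0106,0,0,0],[0.07,-0.0507,-0.0197,0.0106,0,0,0],[0.07,-0.0507,-0.0197,0.0106,0,0,0],[0.07,-0.0507,-0.0197,0.0106,0,0,0],[0.07,-0.0507,-0.0197,0.0106,0,0,0],[0.07,-0.0507,-0.0197,0.0106,0,0,0],[0.07,0,0,0,0,0,-0.142],[0.07,0,0,0,0,0,-0.142],[0.07,0,0,0,0,0,-0.142],[0.07,0,0,0,0,0,0]]'
python3 - <<'E'
from h import *
st(); f=vision.grab_frame("wrist"); cv2.imwrite("pics/w1.png",f["color"])
plan(515,271,220,186.3)
E
```

```text
time_s: 3.35
ee_pos: [515.2, 270.8, 320.0]
ee_rot: [180.0, 0.0, -173.8]
force: [-1.1, -0.4, -0.1]
gripper_width: 70.0
3.35 [515.2 270.8 320. ] [ 179.99    0.   -173.79] F [-1.1 -0.4 -0.1] w 70.0
shift first(tool,m) [0.0002 0.0002 0.1   ] rotvec [ 0.0001  0.     -0.0021] dist 0.1
```

View pics/w1.png

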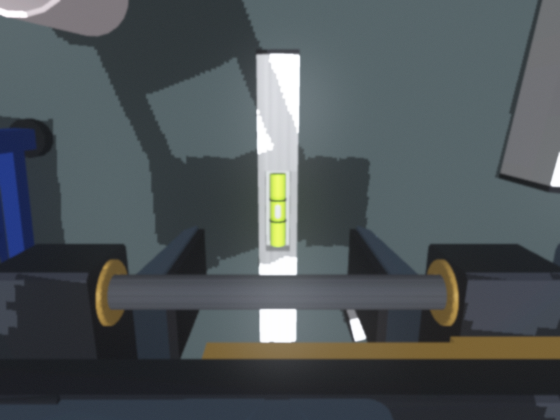

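The level lies straight between the fingers, with the vial at (278,210). I'll descend and grip.

```bash
python3 -m jog '[[0.07,0,0,0.04,0,0,0],[0.07,0,0,0.04,0,0,0],[0.07,0,0,0.038,0,0,0],[0.07,0,0,0,0,0,0],[0.0,0,0,0,0,0,0],[0.0,0,0,0,0,0,0],[0.0,0,0,0,0,0,0],[0.0,0,0,0,0,0,0],[0.0,0,0,0,0,0,0],[0.0,0,0,0,0,0,0]]' 30
python3 - <<'E'
from h import *
st()
E
```

```text
time_s: 4.65
ee_pos: [515.3, 270.9, 202.5]
ee_rot: [180.0, 0.0, -173.7]
force: [-1.3, 0.2, 4.9]
gripper_width: 27.6
4.65 [515.3 270.9 202.5] [ 1.7997e+02  4.0000e-02 -1.7370e+02] F [-1.3  0.2  4.9] w 27.6
```

```bash
python3 -m jog '[[0.0,0,0,-0.04,0,0,0],[0.0,0,0,-0.06,0,0,0],[0.0,0,0,-0.058,0,0,0],[0.0,0,0,0,0,0,0.1813],[0.0,0,0,0,0,0,0.1813],[0.0,0,0,0,0,0,0.1813],[0.0,0,0,0,0,0,0.1813],[0.0,0,0,0,0,0,0.1813],[0.0,0,0,0,0,0,0.1813],[0.0,0,0,0,0,0,0.1813],[0.0,0,0,0,0,0,0.1813],[0.0,0,0,0,0,0,0.1813]]'
python3 - <<'E'
from h import *
st(); plan(523,-65.6,360,92.8)
E
```

```text
time_s: 6.15
ee_pos: [514.9, 270.6, 358.8]
ee_rot: [-179.9, 0.1, 92.5]
force: [-0.1, 0.8, -1.7]
gripper_width: 27.8
6.15 [514.9 270.6 358.8] [-1.7988e+02  6.0000e-02  9.2490e+01] F [-0.1  0.8 -1.7] w 27.8
shift first(tool,m) [-0.3362 -0.0065 -0.0008] rotvec [-0.0021  0.001  -0.0055] dist 0.336
```

```bash
python3 -m jog '[[0.0,-0.045,-0.0008,0,0,0,0],[0.0,-0.049,-0.0008,0,0,0,0],[0.0,-0.049,-0.0008,0,0,0,0],[0.0,-0.049,-0.001,0,0,0,0],[0.0,-0.049,-0.001,0,0,0,0],[0.0,-0.049,-0.001,0,0,0,0],[0.0,-0.0462,-0.001,0,0,0,0],[0.0,0,0,0,0,0,0],[0.0,0,0,0,0,0,0]]'
python3 - <<'E'
from h import *
st(); plan(523,-65.6,300,92.8)
f=vision.grab_frame("top"); W=cloud(f); cv2.imwrite("pics/t2.png",cv2.resize(f["color"][110:250,220:420],None,fx=4,fy=4))
f=vision.grab_frame("wrist"); cv2.imwrite("pics/w2.png",f["color"])
E
```

```text
time_s: 7.28
ee_pos: [525.1, -65.2, 359.3]
ee_rot: [-179.9, -0.1, 92.8]
force: [0.1, 0.5, -2.9]
gripper_width: 27.9
7.28 [525.1 -65.2 359.3] [-1.7991e+02 -5.0000e-02  9.2790e+01] F [ 0.1  0.5 -2.9] w 27.9
shift first(tool,m) [-0.0003 -0.002   0.0593] rotvec [-0.0016 -0.0009 -0.0002] dist 0.059
```

View pics/t2.png

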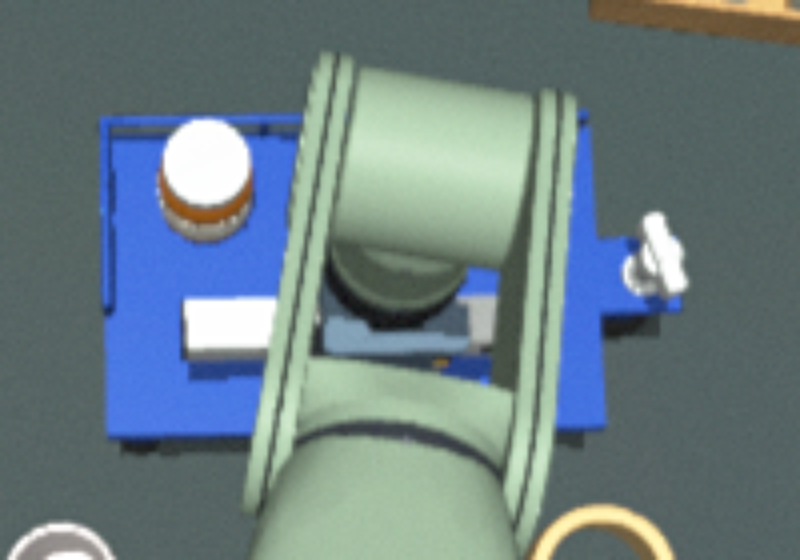

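View pics/w2.png

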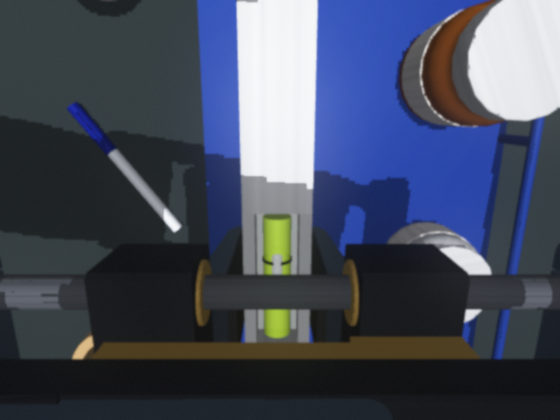

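```bash
python3 -m jog '[[0.0,0,-0.002,0.03,0,0,0],[0.0,0,0,0.025,0,0,0],[0.0,0,0,0.008,0,0,0],[0.0,0,0,0,0,0,0]]'; python3 -m jog '[[0.0,0,0,0.002,0,0,0],[0.0,0,0,0.001,0,0,0],[0.0,0,0,0,0,0,0]]'
```

```text
time_s: 7.88
ee_pos: [523.5, -64.7, 296.9]
ee_rot: [-180.0, -0.0, 92.9]
force: [-0.6, -0.6, -2.8]
gripper_width: 27.9
time_s: 8.25
ee_pos: [523.4, -65.5, 294.3]
ee_rot: [180.0, 0.0, 92.8]
force: [-0.6, -1.4, -3.5]
gripper_width: 27.5
```

```bash
for i in 1 2; do python3 -m jog '[[0.0,0,0,0.001,0,0,0],[0.0,0,0,0,0,0,0]]'; done
```

```text
time_s: 8.5
ee_pos: [523.3, -65.5, 292.9]
ee_rot: [-180.0, -0.0, 92.8]
force: [-0.2, 0.2, -3.5]
gripper_width: 27.9
time_s: 8.75
ee_pos: [523.4, -65.4, 292.0]
ee_rot: [180.0, -0.0, 92.8]
force: [-0.8, 1.3, -2.0]
gripper_width: 27.6
```

```bash
for i in 1 2 ; do python3 -m jog '[[0.0,0,0,0.001,0,0,0],[0.0,0,0,0,0,0,0]]'; done
```

```text
time_s: 9.0
ee_pos: [523.4, -65.5, 291.4]
ee_rot: [180.0, 0.0, 92.8]
force: [-1.0, -1.9, 2.8]
gripper_width: 28.1
time_s: 9.25
ee_pos: [523.4, -65.6, 291.1]
ee_rot: [179.9, 0.0, 92.8]
force: [-1.5, -1.8, 7.3]
gripper_width: 28.1
```

Contact is at about TCP z 291.5 and rising. I'll press slightly more, open to 50, raise, and then press from above with closed fingers.

```bash
python3 -m jog '[[0.0,0,0,0.001,0,0,0],[0.0,0,0,0,0,0,0],[0.0,0,0,0,0,0,0]]'; python3 -m jog '[[0.05,0,0,0,0,0,0],[0.05,0,0,0,0,0,0],[0.05,0,0,0,0,0,0],[0.05,0,0,-0.03,0,0,0],[0.05,0,0,-0.035,0,0,0],[0.0,-0.05,0,-0.02,0,0,0],[0.0,0,0,0,0,0,0],[0.0,0,0,0,0,0,0],[0.0,0,0,0,0,0,0]]' 20
python3 - <<'E'
from h import *
st()
f=vision.grab_frame("wrist"); cv2.imwrite("pics/w3.png",f["color"])
W=cloud(f); 
f=vision.grab_frame("scene"); W=cloud(f)
for d in vision.silhouettes("scene","level"):
    p=W[d["pixels"]]; p=p[~np.isnan(p[:,0])]; zt=np.percentile(p[:,2],90); print(round(d["p"],2),zt.round(1),rect(p[p[:,2]>zt-6]))
E
```

```text
time_s: 9.62
ee_pos: [523.3, -65.6, 291.0]
ee_rot: [179.9, 0.0, 92.8]
force: [-4.5, -1.4, 13.4]
gripper_width: 27.5
time_s: 10.75
ee_pos: [525.6, -114.6, 372.9]
ee_rot: [-179.9, -0.1, 92.9]
force: [0.8, 0.2, -0.4]
gripper_width: 12.8
10.75 [ 525.6 -114.6  372.9] [-1.7988e+02 -6.0000e-02  9.2870e+01] F [ 0.8  0.2 -0.4] w 12.8
0.97 32.8 (array([583.2, 415.2]), array([ 24.2, 155.4]), 21.31)
0.84 133.1 (array([522.2, -60.6]), array([ 31.9, 218.6]), 2.71)
0.64 62.3 (array([318.5, 467. ]), array([318.8,  40.7]), 0.98)
0.41 155.7 (array([ 472.1, -406.5]), array([32.2, 25.4]), 63.91)
```

View pics/w3.png

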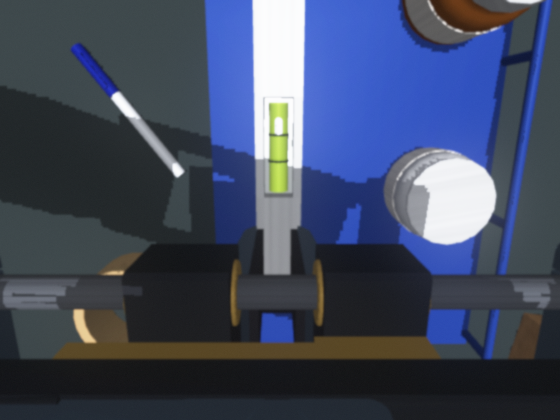

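The level lies on the shelf with its top at 133 and yaw 2.7°. The bubble is at (278,124), displaced towards +y, and its lines are at rows 134 and 160. Now I'll press from above at the middle.

```bash
python3 -m jog '[[0.0,0.05,0.002,0,0,0,0],[0.0,0,0,0.025,0,0,0],[0.0,0,0,0.021,0,0,0],[0.0,0,0,0,0,0,0]]'; python3 -m jog '[[0.0,0,0,0.002,0,0,0],[0.0,0,0,0,0,0,0]]';python3 -m jog '[[0.0,0,0,0.001,0,0,0],[0.0,0,0,0,0,0,0]]'
```

```text
time_s: 11.4
ee_pos: [524.8, -64.7, 326.4]
ee_rot: [-179.8, -0.1, 92.9]
force: [0.7, -0.9, 0.1]
gripper_width: 0.4
time_s: 11.65
ee_pos: [525.6, -65.4, 326.7]
ee_rot: [179.9, 0.0, 92.8]
force: [0.9, 0.2, -0.3]
gripper_width: 0.2
time_s: 11.9
ee_pos: [525.4, -65.4, 325.2]
ee_rot: [180.0, -0.0, 92.8]
force: [-0.4, 0.6, 0.8]
gripper_width: 0.4
```

```bash
python3 -m jog '[[0.0,0,-0.003,0.001,0,0,0],[0.0,0,0,0.001,0,0,0],[0.0,0,0,0,0,0,0]]'; python3 -m jog '[[0.0,0,0,0.001,0,0,0],[0.0,0,0,0,0,0,0]]';python3 -m jog '[[0.0,0,0,0.001,0,0,0],[0.0,0,0,0,0,0,0]]'
```

```text
time_s: 12.28
ee_pos: [522.3, -65.5, 322.8]
ee_rot: [-180.0, -0.0, 92.8]
force: [-0.4, -0.0, 0.1]
gripper_width: 0.4
time_s: 12.52
ee_pos: [522.4, -65.5, 321.8]
ee_rot: [-180.0, -0.0, 92.8]
force: [-0.2, 1.2, 1.4]
gripper_width: 1.1
time_s: 12.78
ee_pos: [522.3, -65.4, 320.8]
ee_rot: [-180.0, -0.0, 92.8]
force: [-0.6, -0.1, 0.1]
gripper_width: 0.6
```

```bash
for i in 1 2 ; do python3 -m jog '[[0.0,0,0,0.001,0,0,0],[0.0,0,0,0,0,0,0]]'; done
```

```text
time_s: 13.02
ee_pos: [522.4, -65.4, 319.9]
ee_rot: [180.0, -0.0, 92.8]
force: [-0.5, 0.0, -0.6]
gripper_width: 0.1
time_s: 13.28
ee_pos: [522.3, -65.5, 319.8]
ee_rot: [180.0, 0.0, 92.8]
force: [-1.5, 0.1, 6.1]
gripper_width: 0.4
```

```bash
python3 -m jog '[[0.0,0,0,0.0008,0,0,0],[0.0,0,0,0,0,0,0],[0.0,0,0,0,0,0,0],[0.0,0,0,0,0,0,0],[0.0,0,0,0,0,0,0]]'; python3 -m jog '[[0.0,0,0,-0.03,0,0,0],[0.0,0,0,-0.03,0,0,0],[0.05,-0.05,0,0,0,0,0],[0.05,0,0,0,0,0,0],[0.05,0,0,0,0,0,0]]'
python3 - <<'E'
from h import *
st()
f=vision.grab_frame("wrist"); cv2.imwrite("pics/w4.png",cv2.resize(f["color"][60:230,200:360],None,fx=3.5,fy=3.5,interpolation=cv2.INTER_CUBIC)); cv2.imwrite("pics/w4full.png",f["color"])
np.savez("w4.npz",pose=f["pose"],depth=f["depth"])
a=math=None
# knob
W=cloud(f)
f=vision.grab_frame("top"); W=cloud(f)
c=np.array([587.4,-252.6]); m=(np.hypot(W[...,0]-c[0],W[...,1]-c[1])<45)&(W[...,2]>138)&(W[...,2]<160)
print("knob top",W[m][:,2].mean(),rect(W[m]),m.sum()); q=W[m]; q=q[q[:,2]>145]; print(rect(q),q.mean(0))
plan(587,-252.5,400,199)
E
```

```text
time_s: 13.9
ee_pos: [522.3, -65.5, 319.7]
ee_rot: [179.9, 0.0, 92.8]
force: [-3.7, 0.0, 10.1]
gripper_width: -0.0
time_s: 14.52
ee_pos: [524.6, -115.3, 377.7]
ee_rot: [-180.0, -0.1, 92.8]
force: [-0.2, 0.0, 0.3]
gripper_width: 27.5
14.53 [ 524.6 -115.3  377.7] [-1.7995e+02 -5.0000e-02  9.2780e+01] F [-0.2  0.   0.3] w 27.5
knob top 143.63548294257328 (array([ 566.8, -266.6]), array([2.4, 0. ]), -177.64) 2
(array([0., 0.]), array([0., 0.]), 0.0) [nan nan nan]
shift first(tool,m) [-0.1407  0.0554 -0.0224] rotvec [ 1.0000e-04 -1.4000e-03 -1.8525e+00] dist 0.153<stdin>:10: RuntimeWarning: Mean of empty slice.
  ret = um.true_divide(
```

View pics/w4.png

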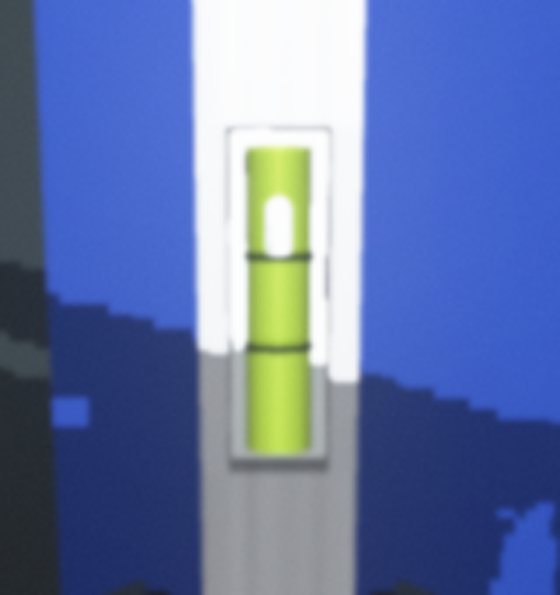

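The bubble is at crop row 226 and the lines' middle is at row 302, which is about 14 mm towards +y. That calls for about 3.2 rad clockwise. I'll go over the knob with yaw 199 so the whole turn fits in one grip.

```bash
python3 -m jog '[[0.07,-0.04,0.015,-0.022,0,0,0],[0.07,0,0,0,0,0,-0.185],[0.07,0,0,0,0,0,-0.185],[0.07,0,0,0,0,0,-0.185],[0.07,0,0,0,0,0,-0.185],[0.07,0,0,0,0,0,-0.185],[0.07,0,0,0,0,0,-0.185],[0.07,0,0,0,0,0,-0.185],[0.07,0,0,0,0,0,-0.185],[0.07,0,0,0,0,0,-0.185],[0.07,0,0,0,0,0,-0.185],[0.07,0,0,0,0,0,0]]'
python3 - <<'E'
from h import *
st(); plan(586.7,-252.3,380,199)
f=vision.grab_frame("wrist"); cv2.imwrite("pics/w5.png",f["color"])
f=vision.grab_frame("scene");W=cloud(f)
c=np.array([587.4,-252.6]); m=(np.hypot(W[...,0]-c[0],W[...,1]-c[1])<40)&(W[...,2]>120)&(W[...,2]<160)
q=W[m];print(len(q),rect(q),q.mean(0),np.percentile(q[:,2],[50,90,99]))
E
```

```text
time_s: 16.12
ee_pos: [541.8, -153.8, 399.9]
ee_rot: [180.0, -0.0, -161.2]
force: [-0.2, -0.0, 0.1]
gripper_width: 69.9
16.12 [ 541.8 -153.8  399.9] [ 1.7997e+02 -2.0000e-02 -1.6123e+02] F [-0.2 -0.   0.1] w 69.9
shift first(tool,m) [-0.0108 -0.1078  0.0198] rotvec [ 0.0006 -0.0003 -0.0041] dist 0.11
114 (array([ 584. , -251.4]), array([53.9, 24.5]), 26.63) [ 586.85668692 -247.3602079   142.13001657] [144.00964484 151.93787846 154.61827875]
```

View pics/w5.png

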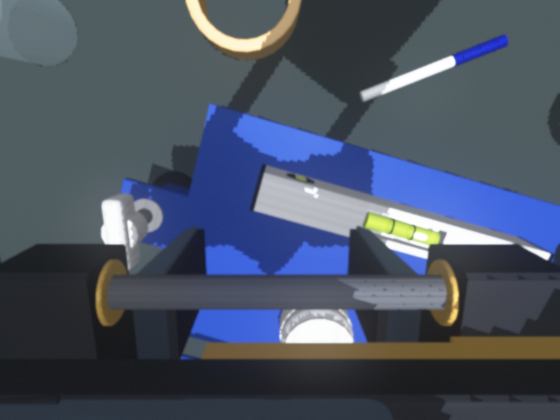

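The wing is at (120,230), nearly parallel to tool x. The bottle at the upper left stays clear.

```bash
python3 -m jog '[[0.07,-0.0054,-0.054,0,0,0,0],[0.07,-0.0054,-0.0538,0,0,0,0],[0.07,0,0,0.02,0,0,0],[0.07,0,0,0,0,0,0]]'
python3 - <<'E'
from h import *
st(); plan(586.7,-252.3,320,199)
f=vision.grab_frame("wrist"); cv2.imwrite("pics/w6.png",f["color"]); W=cloud(f)
c=np.array([587.4,-252.6]); m=(np.hypot(W[...,0]-c[0],W[...,1]-c[1])<35)&(W[...,2]>135)&(W[...,2]<158)
q=W[m];print(len(q),rect(q),q.mean(0),np.percentile(q[:,2],[10,50,90,99]))
E
```

```text
time_s: 16.73
ee_pos: [586.5, -253.3, 378.1]
ee_rot: [179.8, -0.2, -161.3]
force: [-0.9, -0.1, -0.4]
gripper_width: 69.8
16.73 [ 586.5 -253.3  378.1] [ 1.7981e+02 -1.7000e-01 -1.6130e+02] F [-0.9 -0.1 -0.4] w 69.8
shift first(tool,m) [-0.0007  0.0007  0.0581] rotvec [ 0.0033 -0.003  -0.0053] dist 0.058
2283 (array([ 586., -253.]), array([50.8, 25.2]), 35.51) [ 584.70100314 -253.56674406  144.65103576] [138.67939483 146.06336557 147.33733533 148.24857557]
```

View pics/w6.png

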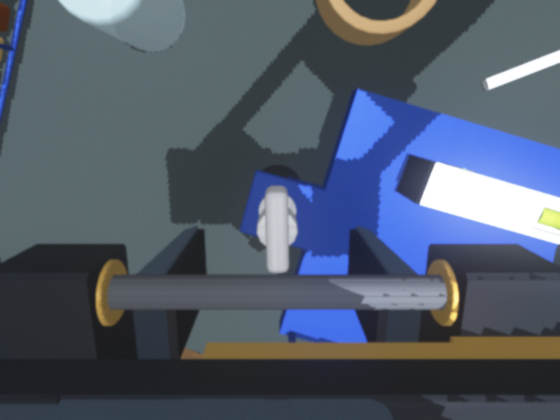

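The wing is at columns 266–289, upright and centred between the fingers. I'll descend so the tips are just above the hub, and grip.

```bash
python3 -m jog '[[0.07,0,0,0.03,0,0,0],[0.07,0,0,0.026,0,0,0],[0.07,0,0,0.006,0,0,0],[0.01,0,0,0,0,0,0],[0.01,0,0,0,0,0,0],[0.01,0,0,0,0,0,0],[0.01,0,0,0,0,0,0],[0.01,0,0,0,0,0,0]]' 15
```

```text
time_s: 17.77
ee_pos: [586.7, -252.8, 318.3]
ee_rot: [179.9, 0.0, -161.2]
force: [-0.5, 1.8, 2.6]
gripper_width: 25.6
```

```bash
python3 -m jog '[[0.01,0,0,0,0,0,0],[0.01,0,0,0,0,0,0]]'
```

```text
time_s: 18.02
ee_pos: [586.7, -252.7, 318.3]
ee_rot: [179.9, 0.0, -161.2]
force: [-0.8, 3.4, 2.3]
gripper_width: 25.6
```

The width is 25.6, so I'm gripping the hub. I'll open and raise 8 mm to grip only the wing.

```bash
python3 -m jog '[[0.04,0,0,0,0,0,0],[0.04,0,0,0,0,0,0],[0.04,0,0,-0.008,0,0,0],[0.01,0,0,0,0,0,0],[0.01,0,0,0,0,0,0],[0.01,0,0,0,0,0,0],[0.01,0,0,0,0,0,0],[0.01,0,0,0,0,0,0]]' 15
```

```text
time_s: 19.02
ee_pos: [586.8, -252.8, 326.3]
ee_rot: [179.9, 0.0, -161.2]
force: [-0.7, 4.1, 4.3]
gripper_width: 24.4
```

```bash
python3 -m jog '[[0.01,0,0,0,0,0,0],[0.01,0,0,0,0,0,0]]'
python3 - <<'E'
from h import *
st()
f=vision.grab_frame("wrist"); cv2.imwrite("pics/w7.png",f["color"])
f=vision.grab_frame("scene"); cv2.imwrite("pics/s7.png",cv2.resize(f["color"][110:220,150:290],None,fx=5,fy=5,interpolation=cv2.INTER_CUBIC))
E
```

```text
time_s: 19.27
ee_pos: [586.8, -252.8, 326.3]
ee_rot: [179.9, 0.0, -161.2]
force: [-1.0, 5.0, 4.2]
gripper_width: 24.4
19.27 [ 586.8 -252.8  326.3] [ 1.7995e+02  2.0000e-02 -1.6118e+02] F [-1.   5.   4.2] w 24.4
```

View pics/w7.png

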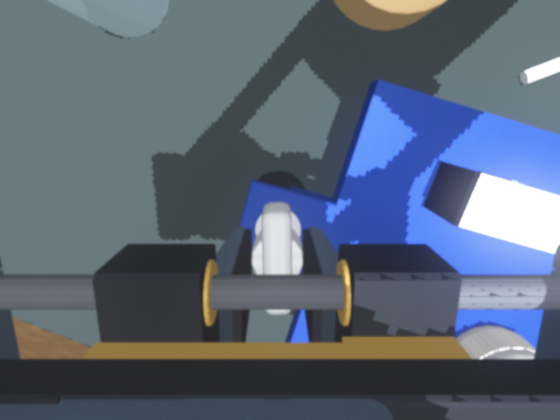

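View pics/s7.png

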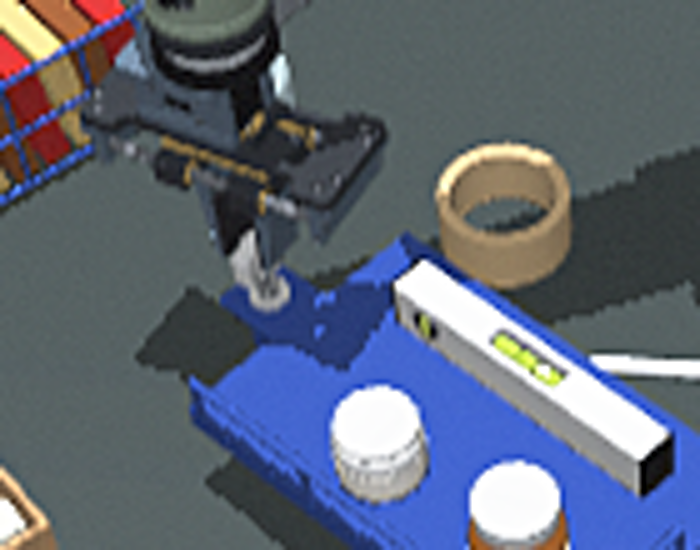

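Still 24.4: the bulge in the wing's middle is rounded and reaches high. I'll raise 6 mm more.

```bash
python3 -m jog '[[0.04,0,0,0,0,0,0],[0.04,0,0,0,0,0,0],[0.04,0,0,-0.006,0,0,0],[0.04,0,0,0,0,0,0]]' 15;  python3 -m jog '[[0.01,0,0,0,0,0,0],[0.01,0,0,0,0,0,0],[0.01,0,0,0,0,0,0],[0.01,0,0,0,0,0,0],[0.01,0,0,0,0,0,0]]' 15
```

```text
time_s: 19.88
ee_pos: [587.0, -253.5, 332.7]
ee_rot: [-179.9, 0.0, -161.2]
force: [-0.7, 0.2, 0.6]
gripper_width: 39.7
time_s: 20.5
ee_pos: [586.7, -252.8, 332.0]
ee_rot: [179.9, -0.0, -161.2]
force: [-1.2, 3.1, 0.6]
gripper_width: 13.8
```

13.8 wide: that is the wing. Turning clockwise, rising with the foot.

```bash
python3 -m jog '[[0.01,0,0,-0.0001,0,0,0.09],[0.01,0,0,-0.00018,0,0,0.18],[0.01,0,0,-0.00018,0,0,0.18],[0.01,0,0,-0.00018,0,0,0.18],[0.01,0,0,-0.00018,0,0,0.18],[0.01,0,0,-0.00018,0,0,0.18],[0.01,0,0,-0.00018,0,0,0.18],[0.01,0,0,-0.00018,0,0,0.18],[0.01,0,0,-0.00018,0,0,0.18]]' 25; python3 -m jog '[[0.01,0,0,-0.00018,0,0,0.18],[0.01,0,0,-0.00018,0,0,0.18],[0.01,0,0,-0.00018,0,0,0.18],[0.01,0,0,-0.00018,0,0,0.18],[0.01,0,0,-0.00018,0,0,0.18],[0.01,0,0,-0.00018,0,0,0.18],[0.01,0,0,-0.00018,0,0,0.18],[0.01,0,0,-0.00018,0,0,0.18],[0.01,0,0,-0.0002,0,0,0.18],[0.01,0,0,0,0,0,0],[0.01,0,0,0,0,0,0]]'
python3 - <<'E'
from h import *
st()
f=vision.grab_frame("wrist"); cv2.imwrite("pics/w8.png",f["color"])
f=vision.grab_frame("scene"); cv2.imwrite("pics/s8.png",cv2.resize(f["color"][110:220,150:290],None,fx=5,fy=5,interpolation=cv2.INTER_CUBIC))
E
```

```text
time_s: 21.62
ee_pos: [586.4, -253.0, 333.5]
ee_rot: [-179.9, -0.1, 110.8]
force: [-1.4, 1.1, 0.6]
gripper_width: 13.8
time_s: 23.0
ee_pos: [585.9, -252.4, 334.9]
ee_rot: [-179.8, 0.1, 18.3]
force: [-4.3, 5.0, 1.9]
gripper_width: 13.8
23.0 [ 585.9 -252.4  334.9] [-1.7977e+02  1.5000e-01  1.8320e+01] F [-4.3  5.   1.9] w 13.8
```

View pics/w8.png

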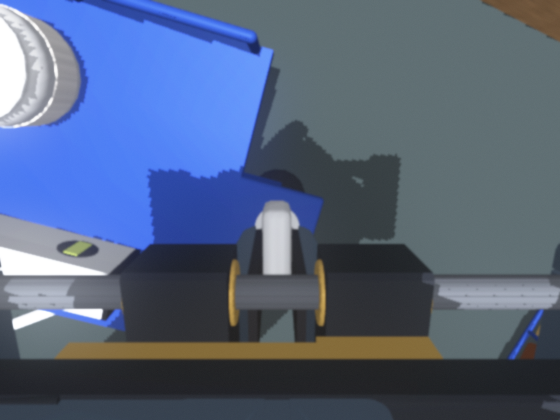

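View pics/s8.png

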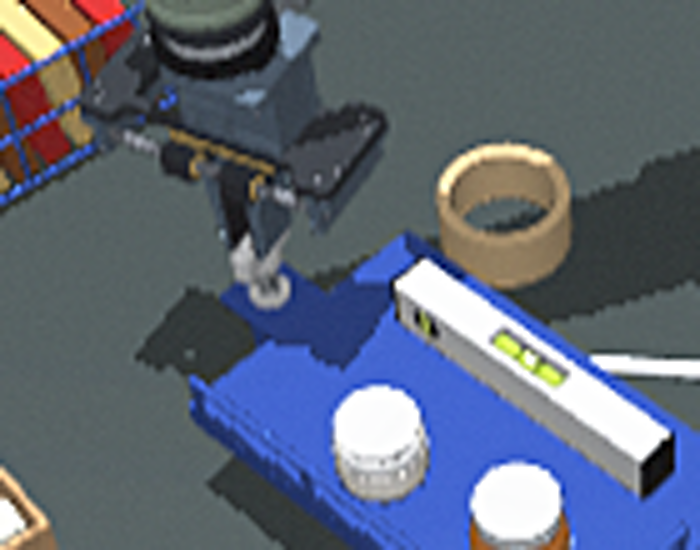

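The bubble looks near the centre after 3.15 rad. I'll release, rise and look closely.

```bash
python3 -m jog '[[0.05,0,0,0,0,0,0],[0.05,0,0,0,0,0,0],[0.05,0,0,0,0,0,0],[0.05,0,0,-0.03,0,0,0],[0.05,0,0,-0.035,0,0,0],[0.05,0,0,0,0,0,-0.1857],[0.05,0,0,0,0,0,-0.1857],[0.05,0,0,0,0,0,-0.1857],[0.05,0,0,0,0,0,-0.1857],[0.05,0,0,0,0,0,-0.1857],[0.05,0,0,0,0,0,-0.1857],[0.05,0,0,0,0,0,-0.1857]]'
python3 - <<'E'
from h import *
st()
plan(523,-115,380,92.8)
E
```

```text
time_s: 24.6
ee_pos: [586.9, -253.3, 400.3]
ee_rot: [180.0, 0.0, 93.2]
force: [-0.3, 0.3, 1.1]
gripper_width: 50.0
24.6 [ 586.9 -253.3  400.3] [1.7998e+02 2.0000e-02 9.3160e+01] F [-0.3  0.3  1.1] w 50.0
shift first(tool,m) [ 0.1417 -0.0561  0.0203] rotvec [0.0004 0.0004 0.0064] dist 0.154
```

```bash
python3 -m jog '[[0.0,0.0472,-0.0187,0,0,0,0.0064],[0.0,0.0472,-0.0187,0,0,0,0],[0.0,0.0472,-0.0187,0,0,0,0],[0.0,0,0,0.02,0,0,0],[0.0,0,0,0,0,0,0],[0,0,0,0,0,0,0],[0,0,0,0,0,0,0],[0,0,0,0,0,0,0]]'
cat >> h.py <<'E'
def bub(name):
    st(); f=vision.grab_frame("wrist"); cv2.imwrite(f"pics/{name}.png",cv2.resize(f["color"][60:230,200:360],None,fx=3.5,fy=3.5,interpolation=cv2.INTER_CUBIC))
    return f
E
python3 -c "
from h import *
bub('w9')"
```

```text
time_s: 25.6
ee_pos: [524.6, -114.6, 380.6]
ee_rot: [180.0, 0.0, 92.4]
force: [-0.4, -0.1, 0.7]
gripper_width: 0.1
25.6 [ 524.6 -114.6  380.6] [1.7996e+02 1.0000e-02 9.2420e+01] F [-0.4 -0.1  0.7] w 0.1
```

View pics/w9.png

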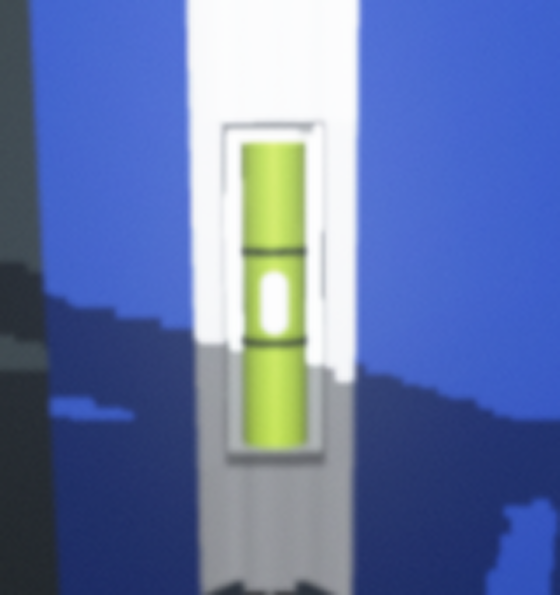

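The bubble spans rows 271–336 and the lines are at 251 and 341, so it sits about 1.2 mm towards -y. That is inside the lines, but time allows me to centre it better. I'll measure it at subpixel first.

Run:
```python
from h import *
f=vision.grab_frame("wrist"); c=f["color"].astype(int)
u=200+int(274/3.5)
print(u); print([(r,c[r,u-1:u+2].mean(0).round().astype(int).tolist(), c[r,u-5:u-3,1].mean().round()) for r in range(128,162)])
plan(586.7,-252.5,400,92.8)
```

```text
278
[(128, [108, 232, 206], np.float64(212.0)), (129, [105, 228, 199], np.float64(206.0)), (130, [98, 205, 176], np.float64(182.0)), (131, [89, 159, 136], np.float64(138.0)), (132, [87, 143, 124], np.float64(125.0)), (133, [95, 185, 159], np.float64(164.0)), (134, [103, 222, 192], np.float64(199.0)), (135, [107, 231, 204], np.float64(210.0)), (136, [116, 233, 209], np.float64(212.0)), (137, [156, 238, 223], np.float64(212.0)), (138, [224, 247, 240], np.float64(214.0)), (139, [249, 252, 250], np.float64(216.0)), (140, [253, 253, 253], np.float64(220.0)), (141, [254, 253, 253], np.float64(222.0)), (142, [254, 253, 253], np.float64(222.0)), (143, [254, 253, 253], np.float64(222.0)), (144, [254, 253, 253], np.float64(222.0)), (145, [254, 253, 253], np.float64(222.0)), (146, [254, 253, 253], np.float64(222.0)), (147, [254, 253, 253], np.float64(221.0)), (148, [254, 253, 253], np.float64(220.0)), (149, [254, 253, 253], np.float64(220.0)), (150, [253, 253, 253], np.float64(220.0)), (151, [254, 253, 253], np.float64(220.0)), (152, [253, 253, 253], np.float64(218.0)), (153, [252, 252, 251], np.float64(214.0)), (154, [241, 248, 245], np.float64(208.0)), (155, [188, 237, 225], np.float64(198.0)), (156, [120, 213, 188], np.float64(176.0)), (157, [88, 169, 144], np.float64(136.0)), (158, [80, 137, 117], np.float64(118.0)), (159, [85, 170, 146], np.float64(154.0)), (160, [96, 215, 184], np.float64(192.0)), (161, [100, 228, 199], np.float64(206.0))]
shift first(tool,m) [-0.1405  0.0563 -0.0195] rotvec [ 0.0003 -0.     -0.0065] dist 0.153
```

At subpixel the bubble is at 146.3 and the lines' middle at 144.9, which is about 0.85 mm off, inside ±2. The view is nearly vertical, so parallax is small. Pressing beside the window at the -y side nudges it further towards the centre and keeps it visible, so I'll go down and press.

```bash
python3 -m jog '[[0,0,0.0005,0.03,0,0,0.0],[0,0,0,0.021,0,0,0],[0,0,0,0.004,0,0,0],[0,0,0,0,0,0,0]]'; for i in 1 2; do python3 -m jog '[[0,0,0,0.001,0,0,0],[0,0,0,0,0,0,0]]'; done
```

```text
time_s: 26.2
ee_pos: [525.1, -114.3, 325.7]
ee_rot: [180.0, 0.0, 92.4]
force: [0.5, 0.4, -0.4]
gripper_width: 0.6
time_s: 26.45
ee_pos: [525.0, -114.2, 325.0]
ee_rot: [179.9, 0.0, 92.5]
force: [0.5, 0.1, 0.5]
gripper_width: 0.6
time_s: 26.7
ee_pos: [524.8, -114.2, 323.4]
ee_rot: [180.0, -0.0, 92.5]
force: [0.3, 1.5, 0.0]
gripper_width: 0.9
```

```bash
for i in 1 2 3; do python3 -m jog '[[0,0,0,0.001,0,0,0],[0,0,0,0,0,0,0]]'; done
```

```text
time_s: 26.95
ee_pos: [524.8, -114.2, 322.2]
ee_rot: [-180.0, -0.0, 92.5]
force: [-0.2, -1.5, -0.6]
gripper_width: 0.7
time_s: 27.2
ee_pos: [524.9, -114.2, 321.2]
ee_rot: [-180.0, -0.0, 92.5]
force: [0.8, 0.2, -0.8]
gripper_width: 0.2
time_s: 27.45
ee_pos: [524.8, -114.2, 321.0]
ee_rot: [180.0, 0.0, 92.5]
force: [-1.1, 0.7, 3.9]
gripper_width: 0.1
```

```bash
python3 -m jog '[[0,0,0,0.001,0,0,0],[0,0,0,0,0,0,0],[0,0,0,0,0,0,0],[0,0,0,0,0,0,0],[0,0,0,0,0,0,0],[0,0,0,0,0,0,0],[0,0,0,0,0,0,0],[0,0,0,0,0,0,0],[0,0,0,0,0,0,0],[0,0,0,0,0,0,0]]'
python3 - <<'E'
from h import *
st(); f=vision.grab_frame("wrist"); cv2.imwrite("pics/w10.png",f["color"])
E
```

```text
time_s: 28.7
ee_pos: [524.8, -114.2, 320.9]
ee_rot: [179.9, 0.0, 92.5]
force: [-2.7, -0.2, 9.9]
gripper_width: 0.7
28.7 [ 524.8 -114.2  320.9] [1.7994e+02 2.0000e-02 9.2460e+01] F [-2.7 -0.2  9.9] w 0.7
```

View pics/w10.png

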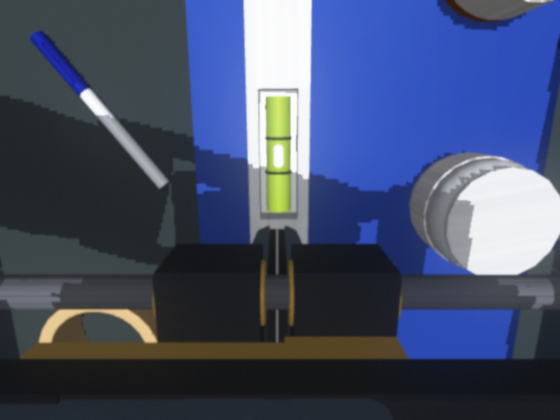

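The bubble at (278,156) lies between the lines at rows 138 and 172, and the press reads 9.9 N. One last numeric check of force, bubble and the other things.

Run:
```python
from h import *
F=[]
for i in range(6):
    f=vision.grab_frame("wrist"); F.append(status.state()["force"][2])
print("Fz",np.round(F,1))
c=f["color"].astype(float)[:,277:280].mean(1); b=c[:,0]; g=c[:,1]
rr=np.arange(130,182); print("bubble rows",rr[b[rr]>180][[0,-1]], "dark",[(r,int(g[r])) for r in rr if g[r]<190])
vision.grab_frame("top")
for l in ["jar","water","tape_roll","cup","pen"]: print(l,[np.round(d["location"]).tolist() for d in vision.find_in("top",l)[:1]])
vision.grab_frame("scene"); print("tin",[np.round(d["location"]).tolist() for d in vision.find_in("scene","tin")[:1]])
st()
```

```text
Fz [10.7 10.6 10.1 10.5 10.6 10.8]
bubble rows [144 167] dark [(np.int64(137), 168), (np.int64(138), 122), (np.int64(139), 130), (np.int64(140), 182), (np.int64(171), 187), (np.int64(172), 137), (np.int64(173), 112), (np.int64(174), 159)]
jar [[616.0, 33.0, 179.0]]
water [[468.0, -394.0, 110.0]]
tape_roll [[391.0, -267.0, 49.0]]
cup [[381.0, 123.0, 6.0]]
pen [[576.0, 3.0, 93.0]]
tin [[634.0, -77.0, 138.0]]
29.45 [ 524.8 -114.2  320.9] [1.7994e+02 2.0000e-02 9.2460e+01] F [-2.5  1.8  9.9] w 0.6
```

Run:
```python
from h import *
f=vision.grab_frame("scene")
for l in ["tape_roll","pen"]: print(l,[(np.round(d["location"]).tolist(),round(d["p"],2)) for d in vision.find_in("scene",l)[:2]])
from workcell import ticket
print(ticket.job_done())
```

```text
tape_roll [([392.0, -187.0, 29.0], 0.49)]
pen [([591.0, -42.0, 93.0], 0.74), ([382.0, -49.0, 12.0], 0.49)]
the job is handed in; nothing more can be done
None
```

I laid the middle-sized level along the clear half of the shelf and pressed it flat: about 13 N while gripped, then about 10 N from above. I let go and turned the wing knob 3.15 rad clockwise in one grip. Then I pressed the level again beside its window and handed the job in at about 29.5 s, still pressing.

**Last checks:**
- **Press:** it read between 9.9 and 10.8 N.
- **Bubble:** its centre is at image row 155.5 and the middle of its lines at 155.6, so it is centred. Before this press it sat about 0.85 mm off, within the ±2 mm allowed.
- **Jar, tin, water bottle and cup:** all found within about 4 mm of where they were at the start.

**Disagreements:**
- **Knob:** the first two grips caught its hub instead of the wing, and I gripped again higher up.
- **Tape:** the last detections put it about 40 mm off in opposite directions (y = -267 from the top camera, -187 from the scene camera; it started near -230). The arm was probably hiding part of it. I never moved near it, but that was not confirmed.
- **Pen:** the best detections landed on the shelf, which is false. A second one was at its starting place, and the wrist picture also showed it lying there.

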